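# Drop a solder-paste stencil onto its printing jig's pins and clamp it

## Task

The aluminium stencil frame lies askew on the dark printing jig, its near edge riding on the jig's two locating pins. With the fingertips nudge the frame sideways until its round hole and its slot drop over the two pins and it lies flat on the jig; then push the clamp's red knob round until the clamp stops over the frame's far rim. Never lift the frame, keep off its thin steel foil, and leave the other things on the bench where they are.

Things in the scene. Friction and masses are not known exactly. Their poses are not given: they have to be found in the camera images.
- print_jig: Dark printing jig, fixed on the bench: plate 190 x 180 mm (x, y), top face 14 mm above the bench. Origin: plate centre at bench height; x away from the robot's side, z up. Two steel pins at x -62, y +-52 mm; clamp pillar, 22 mm across, at x +72, y 0. A seated frame's centre is at x -12, y 0, its axes parallel to the jig's, flat on the top face.
- stencil_frame: Loose aluminium frame 130 x 150 x 8 mm (x, y, z), 0.25-0.42 kg. Origin: centre of its underside. At the start its far (+x) edge is on the jig and its near rim on both pin tips: tilt 0.11 rad, 14-24 mm short of its seat in -x, up to 12 mm to either side, yaw up to 0.1 rad. Bare rims, which may be touched: near 32, far 26, sides 28 mm wide. The window between is foil.
- foil: Thin grey steel foil with rows of small dark apertures, 72 x 94 mm, in the frame's window, its face 5 mm below the frame's top; part of the frame. Origin: frame x +3 mm, y 0, level with the underside. The robot must not touch it.
- hole_round (a point): Centre of the round hole, 9.5 mm across, through the frame's near rim, at the underside: frame x -50, y +52 mm.
- hole_slot (a point): Centre of the slot, 9.5 mm wide (x), 15.5 mm long (y), through the frame's near rim, at the underside: frame x -50, y -52 mm.
- pin_round (a point): Foot, on the jig's top face, of the pin for the round hole (jig x -62, y +52 mm). Both pins are 8 mm across, straight for 5 mm, then taper to a 2.4 mm tip 11 mm above the top face.
- pin_slot (a point): Foot of the pin that belongs in the slot, on the jig's top face (jig x = -62, y = -52 mm).
- clamp_pivot (a point): On the upright axis of the clamp, 26 mm above the bench (jig x = +72, y = 0).
- clamp (a joint): Grey swing arm, 16 mm wide, 6 mm thick, underside 23 mm above the bench (1 mm over a seated frame). 0 = open, arm along jig +y; grows counterclockwise seen from above to its stop at 1.571, arm along jig -x over the far rim. Stays where it is left (friction about 1 N at the knob). Starts at 0 to 0.3.
- clamp_knob (a point): On the axis of the red knob that stands on the clamp's arm, 36 mm from the pivot axis, 43 mm above the bench. The knob is 11 mm across (14 mm at its head) and reaches from 29 to 53 mm above the bench.
- flux_syringe: Cream syringe 26 x 125 x 16 mm lying on the bench left of the jig, 150-165 mm from its centre line; bystander.
- esd_brush: Small black brush 130 x 13 x 26 mm lying on the bench right of the jig, 155-165 mm from its centre line; bystander.
- ipa_bottle: Cream bottle with green cap beside the blue vice, 49 mm across, 100 mm high; bystander.
- screw_tray: Round tin tray with screws, 78 mm across; bystander.
- relay_board: Small blue relay board 50 x 70 x 17 mm; bystander.
- side_cutter: Blue-handled side cutter 143 x 57 x 14 mm lying flat; bystander.
- tweezers_straight: Steel tweezers 119 x 13 x 9 mm lying on the bench; bystander.

How it is judged:
By the outcome, as a careful person would: the job done as asked, in the order asked, and still so for the second after the job is handed in, with the robot touching nothing.
It also fails if it takes over 72 s, if anything falls off the work surface, if the arm or the gripper's body presses on something with over 40 N, if the wrist force passes 120 N, or if a joint passes its speed limit or range.

## Robot

A 6-joint arm with a two-finger parallel gripper is mounted at the origin on a cart in front of the work surface, level with it; the furniture and walls round the work are solid. World frame = base frame: x ahead of the robot, y to its left, z up, the work surface at z = 0. Lengths are in m, angles in rad, forces in N, time in s.
With the tool pointing down it reaches from about 0.35 to 0.8 m from the base axis. Payload 7.3 kg.
Tool frame: the origin (TCP) lies between the finger pads; the fingertips stand 25 mm ahead of it and the grasp point (between the pads) lies 6 mm ahead of it (r.tip_extent is the distance from the TCP to the fingertips, in m); z points along the fingers, y is the line along which they close (so a half turn about z gives the same grasp; the last joint's range is limited). The gripper opens to 85 mm and grips with 20 to 120 N. Pads are 22 mm wide; open, the fingers measure 114 mm over their backs; the gripper's body (76 mm by 85 mm) begins 54 mm behind the grasp point. The pads swing forward as they close: fully open they stand 13 mm farther back than shut.
Start: joints at [-1.322, 0.342, 1.524, -0, 1.275, -0.146], TCP at [0.202, -0.485, 0.256] pointing down, gripper open.
Joint ranges: [-2.53, 2.53], [-0.77, 2.02], [0.04, 2.7], [-1, 4.14], [0.28, 2.66], [-3.11, 3.11]. Speed limits (rad/s): [2.57, 2.57, 3.14, 3.14, 3.14, 3.14].

## Interface

Orientations are given as a unit quaternion [x, y, z, w].
In Python, from workcell import r, command_gripper, optics gives the robot as it stands. The module is installed in compiled form; this text tells all that it offers. Calls block until the motion is done:
- r.reach(position, orientation): joint-space move of the TCP to a pose.
- r.move_straight(position, orientation=None, speed=0.15, max_force=None): straight line of the TCP; orientation=None keeps the orientation; speed is the mean speed in m/s. With max_force (N) it stops when the force on the tool has changed by that much, and returns True; else False.
- r.movej(angles): joint-space move.
- command_gripper(opening, force=None): finger opening in m; force is the grip in N (None keeps the last); returns when the fingers have stopped.
- r.hold(seconds).
- r.solve_ik(position, orientation): joint angles nearest the present ones, or None.
- r.read_state(): the state.
- optics.get_image(name): name is "side" or "top"; returns (picture, depth): 384x512x3 uint8, red, green, blue; 384x512 float32, m along the optical axis (not along the pixel's ray), 0 where there is no reading.
- optics.camera_model(name): a dict with "K" (3x3 intrinsics, pixels), "R" (3x3) and "t" (3): a world point X has camera coordinates R X + t. Camera axes: x right, y down, z forward; pixel columns grow to the right and rows downward; lengths in m; the calibration is good to about 2 mm. A picture is of the moment at which its call begins. camera_model takes no time and is no camera call.
A pose or a line that the arm cannot do raises r.PlanningError and nothing moves.
- r.finish_job(): hands the job in; it is judged then, once.
The state is a dict: "time_s": time; "joint_positions": joint angles; "dq": joint speeds; "tau": joint torques, N m; "eef_pos": TCP position; "eef_rot": TCP orientation; "contact_force": force on the tool from outside, world axes, zero at the start; "torque": the same for the moment, N m; "grip_width": finger opening in m; "grip_force": force on a finger pad.
Only numpy, scipy, OpenCV 4.12 (cv2) and the standard library are available. Lean on these libraries where they do the work, as an engineer would, in place of code of your own. Each camera call takes 0.05 s, during which the arm holds its last target. There are 200 camera calls.

## Working session

There is one attempt and no reset: what is moved stays moved. The work goes in short steps, each a Python script; the robot and the scene stay as the last script left them, time stands still between calls to the robot, and variables do not carry over. Pictures are saved under pics/ and viewed, at most 10 in all, crops included, and the job is handed in when it is done.

```bash
mkdir -p pics
python3 - <<'E'
from workcell import r, optics
import cv2, numpy as np
for n in("top","side"):
    im,d=optics.get_image(n); cv2.imwrite(f"pics/{n}0.png",im[:,:,::-1]); np.savez(f"{n}0.npz",im=im,d=d,**optics.camera_model(n))
    c=optics.camera_model(n); print(n,c["K"].tolist(),(-c["R"].T@c["t"]).round(3),c["R"].round(3).tolist())
s=r.read_state();print(s["time_s"],s["eef_rot"],s["grip_width"])
E
```

```text
top [[350.00941413446407, 0.0, 256.4790812369046], [0.0, 350.00941413446407, 192.68826946747774], [0.0, 0.0, 1.0]] [ 0.508 -0.109  1.255] [[0.027, -1.0, 0.0], [-0.999, -0.027, -0.034], [0.034, 0.001, -0.999]]
side [[496.5836422149674, 0.0, 250.32722380295556], [0.0, 496.5836422149674, 193.98902526187752], [0.0, 0.0, 1.0]] [-0.066  0.809  0.775] [[-0.833, -0.553, -0.008], [-0.3, 0.464, -0.833], [0.464, -0.692, -0.552]]
0.1 [ 9.80575820e-01  1.96139287e-01 -4.28257447e-05 -6.62422858e-04] 0.08561781234582273
```

View pics/top0.png

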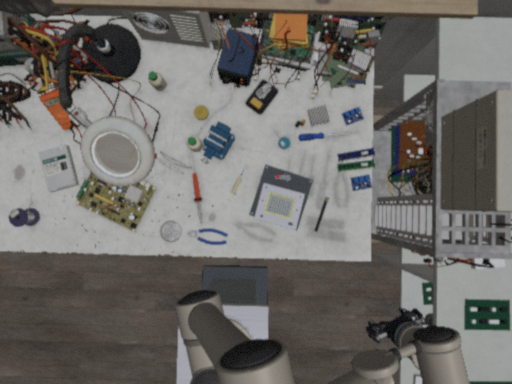

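View pics/side0.png

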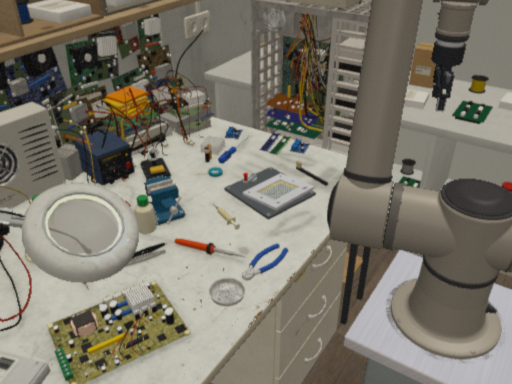

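The jig sits at about (282,197) in the top view and (270,190) in the side view, with the red knob at (283,177) and (247,176). I'll enlarge both.

Run:
```python
import cv2, numpy as np
a=np.load("top0.npz")["im"][155:240,235:335,::-1]; b=np.load("side0.npz")["im"][155:225,215:330,::-1]
a=cv2.resize(a,(588,500),interpolation=cv2.INTER_CUBIC) if 0 else cv2.resize(a,None,fx=6,fy=6,interpolation=cv2.INTER_CUBIC)
b=cv2.resize(b,None,fx=6,fy=6,interpolation=cv2.INTER_CUBIC)
cv2.imwrite("pics/a1.png",a);cv2.imwrite("pics/b1.png",b)
```

```text
(no output)
```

View pics/a1.png

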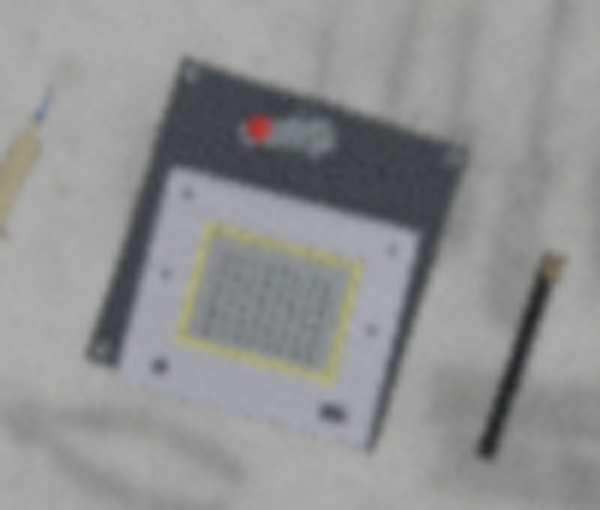

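View pics/b1.png

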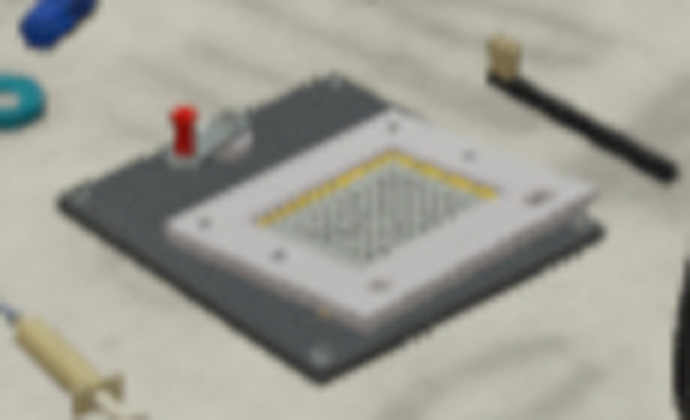

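The crops show the frame rotated slightly relative to the jig. In the top crop the round hole is at (160,366), the slot at (333,412) and the knob at (258,128). Next I'll fit edges and holes numerically.

```bash
cat > vis.py <<'E'
import cv2, numpy as np
def ray(px,C,n,d):   # pixel -> point on plane n.X=d
    v=C["R"].T@np.linalg.inv(C["K"])@np.array([px[0],px[1],1.]); o=-C["R"].T@C["t"]
    return o+v*(d-n@o)/(n@v)
def proj(X,C):
    p=C["K"]@(C["R"]@X+C["t"]); return p[:2]/p[2]
def edge(g,A,B,half=4,trim=.12):
    """strongest gradient on normals along A->B, subpixel; robust line (vx,vy,x0,y0)"""
    A,B=np.array(A,float),np.array(B,float); n=np.array([-(B-A)[1],(B-A)[0]])/np.linalg.norm(B-A); P=[]
    s=np.arange(-half,half+.01,.1)
    for t in np.linspace(trim,1-trim,40):
        q=A+t*(B-A)+s[:,None]*n
        v=cv2.remap(g,q[None,:,0].astype(np.float32),q[None,:,1].astype(np.float32),cv2.INTER_CUBIC)[0]
        k=np.abs(np.gradient(cv2.GaussianBlur(v[:,None],(1,9),0)[:,0])); k[k<.6*k.max()]=0
        P.append(A+t*(B-A)+n*(k@s/k.sum()))
    return cv2.fitLine(np.array(P,np.float32),cv2.DIST_HUBER,0,.01,.01).ravel()
def line3(l,C,n,d): # image line -> two world pts
    return ray(l[2:]-20*l[:2],C,n,d),ray(l[2:]+20*l[:2],C,n,d)
def isect(a,b):
    t=np.linalg.solve(np.c_[a[:2],-b[:2]],b[2:]-a[2:]); return a[2:]+t[0]*a[:2]
def blob(g,p,rad=3.2):
    """centroid of darkness about p"""
    p=np.array(p,float); y,x=np.mgrid[:g.shape[0],:g.shape[1]]
    for _ in range(4):
        m=np.hypot(x-p[0],y-p[1])<rad; w=np.clip(np.percentile(g[m],80)-g[m]-8,0,None); p=np.array([x[m]@w,y[m]@w])/w.sum()
    return p
def red(im):
    h=im.astype(int); m=(h[...,0]>h[...,1]+50)&(h[...,0]>h[...,2]+50); m=m.astype(np.uint8)
    return m
E
cat > m0.py <<'E'
from vis import *
C=np.load("top0.npz"); S=np.load("side0.npz"); z=np.array([0,0,1.])
g=cv2.cvtColor(C["im"],cv2.COLOR_RGB2GRAY).astype(np.float32); gs=cv2.cvtColor(S["im"],cv2.COLOR_RGB2GRAY).astype(np.float32)
c=lambda x,y:(235+(x-2.5)/6,155+(y-2.5)/6); cs=lambda x,y:(215+(x-2.5)/6,155+(y-2.5)/6)
J=dict(far=edge(g,c(185,57),c(467,148)),left=edge(g,c(185,57),c(88,357)),right=edge(g,c(467,148),c(372,452),half=2.5,trim=.1))
FL=ray(isect(J["far"],J["left"]),C,z,.014); FR=ray(isect(J["far"],J["right"]),C,z,.014)
def ang(l): a,b=line3(l,C,z,.014); return np.arctan2(*(b-a)[1::-1])%np.pi
far,le,ri=ang(J["far"])-np.pi/2,ang(J["left"]),ang(J["right"])
print("yaw",far,le-np.pi,ri-np.pi,"width",np.linalg.norm(FL-FR))
yaw=(far+(le-np.pi)*1)/2
X=np.array([np.cos(yaw),np.sin(yaw),0]);Y=np.array([-X[1],X[0],0])
O=(FL+FR)/2-.095*X; O[2]=0; print("jig",O,yaw,"depth check",np.median(C["d"][160:165,270:280]))
np.savez("jig.npz",O=O,yaw=yaw,X=X,Y=Y)
loc=lambda P:np.array([(P-O)@X,(P-O)@Y,P[2]])*1e3
fe=edge(g,c(170,165),c(420,232)); fl=edge(g,c(170,165),c(118,375),half=2.5); fr=edge(g,c(420,232),c(365,450),half=2.5)
f0=ray(isect(fe,fl),C,z,.022); xf=(f0-O)@X
n=z+.11*X; d=n@(O+X*xf)+.022   # tilted top plane
for nm,p in(("FL",isect(fe,fl)),("FR",isect(fe,fr)),("hole",blob(g,c(160,366))),("slot",blob(g,c(333,412)))): print(nm,loc(ray(p,C,n,d)).round(1))
for nm,l in(("far",fe),("left",fl),("right",fr)):
    a,b=line3(l,C,n,d); a,b=loc(a),loc(b); print(nm,np.arctan2(*(b-a)[1::-1]).round(4))
for nm,p in(("hole",blob(gs,cs(378,286))),("slot",blob(gs,cs(540,197)))): print("side",nm,loc(ray(p,S,n,d)).round(1))
print("jig corners side",[loc(ray(cs(*p),S,z,.014)).round(1) for p in((60,203),(335,74),(605,232),(320,380))])
for nm,I in(("t",C),("s",S)):
    m=red(I["im"]); m[:150]=0;m[230:]=0;m[:,:235]=0;m[:,330:]=0; y,x=np.nonzero(m); print("knob",nm,len(x),x.mean(),y.mean(),loc(ray((x.mean(),y.mean()),I,z,.05 if nm=="t" else .043)).round(1))
E
python3 m0.py; python3 -c "
from workcell import r; print(r.tip_extent)"
```

```text
yaw -0.28274854160523044 -0.2697892641116546 -0.3150548241671962 width 0.17937552246386312
jig [ 0.53654307 -0.19559368  0.        ] -0.2762689028584425 depth check 1.2602195
FL [32. 77. 22.]
FR [ 37.9 -74.7  21.3]
hole [-82.4  48.6  34.6]
slot [-78.5 -55.3  34.2]
far -1.5318
left 0.0394
right 0.0624
side hole [-79.3  50.   34.2]
side slot [-75.3 -54.1  33.8]
jig corners side [array([91.2, 94.8, 14. ]), array([ 93.9, -83.3,  14. ]), array([-94.8, -79.4,  14. ]), array([-93.4,  97.5,  14. ])]
knob t 13 277.61538461538464 175.6153846153846 [66.3 35.7 50. ]
knob s 27 245.07407407407408 176.1851851851852 [67. 39. 43.]
0.025
```

```bash
cat > m1.py <<'E'
from vis import *
S=np.load("side0.npz"); J=np.load("jig.npz"); O,X,Y=J["O"],J["X"],J["Y"]; z=np.array([0,0,1.])
gs=cv2.cvtColor(S["im"],cv2.COLOR_RGB2GRAY).astype(np.float32)
cs=lambda x,y:(215+(x-2.5)/6,155+(y-2.5)/6)
loc=lambda P:(np.array([(P-O)@X,(P-O)@Y,P[2]])*1e3).round(1)
far=edge(gs,cs(60,203),cs(335,74),trim=.08); ri=edge(gs,cs(335,74),cs(605,232),half=3)
for l in(far,ri): a,b=line3(l,S,z,.014); print(loc(a),loc(b))
print("FR",loc(ray(isect(far,ri),S,z,.014)))
lb=edge(gs,cs(60,203),cs(320,380)); 
for zz in(.014,0): a,b=line3(lb,S,z,zz); print("left",zz,loc(a),loc(b))
for n,p in(("knob top",(183,113)),("knob base",(183,155))): print(n,loc(ray(cs(*p),S,z,.053 if "top" in n else .029)))
E
python3 m1.py
```

```text
[97.2 85.8 14. ] [ 95.7 -52.1  14. ]
[ 73.2 -85.   14. ] [-75.7 -74.1  14. ]
FR [ 95.3 -86.6  14. ]
left 0.014 [79.5 99.6 14. ] [-62.4 101.1  14. ]
left 0 [96.7 86.7  0. ] [-47.8  88.2   0. ]
knob top [65.8 39.8 53. ]
knob base [67.1 39.2 29. ]
```

```bash
cat > h.py <<'E'
from workcell import r, command_gripper, optics
from vis import *
from scipy.spatial.transform import Rotation as Ro
J=np.load("jig.npz"); M=J["O"]+.095*J["X"]; yaw=-.282
X=np.array([np.cos(yaw),np.sin(yaw),0]);Y=np.array([-X[1],X[0],0]);O=M-.095*X
def W(x,y,z): return O+X*x/1e3+Y*y/1e3+np.array([0,0,z/1e3])   # jig mm -> world
def L(P): P=np.array(P); return np.array([(P-O)@X,(P-O)@Y,P[2]])*1e3
def Q(a):  # tool down, tool y axis at jig angle a (mod pi); smallest wrist motion
    best=None
    for k in(0,np.pi):
        y=np.cos(a+k)*X+np.sin(a+k)*Y; z=np.array([0,0,-1.]); q=Ro.from_matrix(np.c_[np.cross(y,z),y,z])
        d=(q*Ro.from_quat(r.read_state()["eef_rot"]).inv()).magnitude()
        if best is None or d<best[0]: best=(d,q.as_quat())
    return best[1]
def snap(tag):
    for n in("top","side"):
        im,d=optics.get_image(n); np.savez(f"{n}{tag}.npz",im=im,d=d,**optics.camera_model(n))
def st(m=""): s=r.read_state(); print(m,"t",round(s["time_s"],2),"jig",L(s["eef_pos"]).round(1),"F",np.round(s["contact_force"],1))
E
python3 - <<'E'
from h import *
st("0"); q=Q(0)
r.reach(W(-30,-112,130),q); st("above")
r.move_straight(W(-30,-112,45),speed=.15); st("low")
print(r.move_straight(W(-30,-112,8),speed=.03,max_force=4)); st("touch")
E
```

```text
0 t 0.1 jig [-241.1 -371.   255.7] F [ 0.7 -0.8  0.3]
above t 1.44 jig [ -30.  -113.1  130.5] F [-0.3 -0.8 -0.2]
low t 2.16 jig [ -29.5 -112.7   45.8] F [ 0.5 -0.5  0.9]
True
touch t 3.17 jig [ -30.2 -111.9   11.9] F [-2.9  1.7  5.9]
```

Touching the bench shows that, with the gripper open, the fingertips are about 12 mm ahead of the TCP. Now the side push.

Run:
```python
from h import *
r.move_straight(W(-30,-112,29.8),speed=.05)
r.move_straight(W(-30,-98,29.8),speed=.05); st("pre")
print(r.move_straight(W(-30,-86.5,29.8),speed=.02,max_force=12)); st("pushed")
r.move_straight(W(-30,-98,29.8),speed=.05)
r.move_straight(W(-30,-112,90),speed=.2)
r.reach(W(-150,-160,150),Q(np.pi/2)); st("away")
snap(1)
a=np.load("top1.npz")["im"][155:240,235:335,::-1]; b=np.load("side1.npz")["im"][155:225,215:330,::-1]
a=cv2.resize(a,(470,400),interpolation=cv2.INTER_CUBIC);b=cv2.resize(b,(690,420),interpolation=cv2.INTER_CUBIC)[:400]
a=cv2.resize(a,(310,264)) if 0 else a
cv2.imwrite("pics/a2.png",cv2.resize(np.hstack([a,b]),(800,276)))
```

```text
pre t 4.12 jig [-30.  -97.5  29.7] F [-0.5 -0.1  0.6]
False
pushed t 4.84 jig [-30.  -86.4  29.8] F [-0.9 -0.5 -0.1]
away t 6.92 jig [-150.  -159.8  149.4] F [-0.1  0.8  0.5]
```

View pics/a2.png

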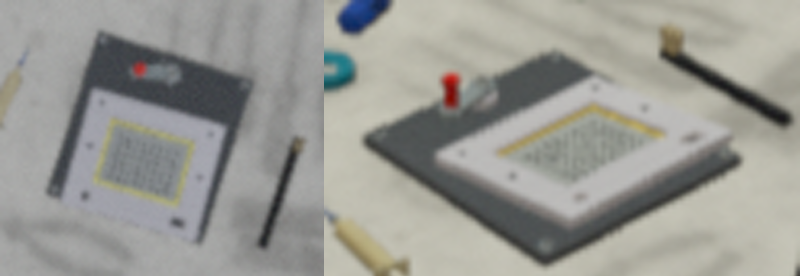

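In this view the frame is only slightly turned. The round hole is at about (85,195) and the slot at (178,222) in the left crop. Measuring again.

```bash
cat > fr.py <<'E'
from h import *
def frame(tag,cx,cy,yw,tilt=.11):
    for it in range(2):
        c,s=np.cos(yw),np.sin(yw); xf=cx+65
        f=lambda x,y: W(cx+c*x-s*y, cy+s*x+c*y, 22+tilt*(65-x))
        n=np.array([0,0,1.])+tilt*X; d=n@f(65,0)
        out=[]
        for cam in("top","side"):
            C=np.load(cam+tag+".npz"); g=cv2.cvtColor(C["im"],cv2.COLOR_RGB2GRAY).astype(np.float32)
            h=[L(ray(blob(g,proj(f(-50,y),C),3.2 if cam=="top" else 4),C,n,d)) for y in(52,-52)]
            e=[edge(g,proj(f(*a),C),proj(f(*b),C),half=2.5) for a,b in(((65,75),(65,-75)),((65,75),(-65,75)),((65,-75),(-65,-75)))]
            k=[L(ray(isect(e[0],e[i]),C,n,d)) for i in(1,2)]
            if it: print(cam,"hole",h[0].round(1),"slot",h[1].round(1),"FL",k[0].round(1),"FR",k[1].round(1),"yaw",np.arctan2(-(h[0]-h[1])[0],(h[0]-h[1])[1]).round(3),np.arctan2(-(k[0]-k[1])[0],(k[0]-k[1])[1]).round(3))
            if cam=="top": F=(k[0]+k[1])/2;H=(h[0]+h[1])/2
        cx,cy=F[0]-65,(F[1]*50+H[1]*65)/115; yw=(F-H)[1]/(F-H)[0]
    print("frame",cx,cy,yw)
E
python3 -c "
from fr import *
frame('0',-30,-2,.045); frame('1',-30,0,.02)"
```

```text
top hole [-82.7  47.6  34.9] slot [-78.2 -56.2  34.4] FL [31.4 76.8 22.4] FR [ 38.4 -74.7  21.6] yaw 0.043 0.047
side hole [-112.6   64.9   38.2] slot [-101.9  -39.4   37. ] FL [36.6 79.3 21.8] FR [ 42.9 -75.9  21.1] yaw 0.102 0.041
frame -30.10055550261376 -1.9801810601575311 0.04677616614587271
top hole [-80.7  49.5  34.8] slot [-78.1 -53.6  34.6] FL [33.9 77.3 22.2] FR [ 38.4 -74.2  21.7] yaw 0.025 0.03
side hole [-110.9   66.8   38.2] slot [-104.   -35.3   37.4] FL [38.3 79.9 21.8] FR [ 42.1 -74.1  21.3] yaw 0.067 0.024
frame -28.85581604288953 -0.48372908389677 0.0313283059102317
```

Run:
```python
from h import *
q=Q(np.pi/2)
r.reach(W(-135,0,70),q); r.move_straight(W(-125,0,29.8),speed=.1); st("pre")
for x in(-100,-95,-92,-90,-88,-86.5):
    hit=r.move_straight(W(x,0,29.8),speed=.03,max_force=9); st(f"{x} {hit}")
    if hit: break
r.move_straight(W(-125,0,32),speed=.08); r.move_straight(W(-150,-60,110),speed=.2); r.reach(W(-150,-160,150),q)
st("away"); snap(2)
a=np.load("top2.npz")["im"][155:240,235:335,::-1]; b=np.load("side2.npz")["im"][155:225,215:330,::-1]
a=cv2.resize(a,(300,255),interpolation=cv2.INTER_CUBIC);b=cv2.resize(b,(500,304),interpolation=cv2.INTER_CUBIC)[:255]
cv2.imwrite("pics/a3.png",np.hstack([a,b]))
from fr import frame
frame('2',-12,0,0,tilt=0)
```

```text
pre t 8.34 jig [-124.9   -0.6   30. ] F [-0.  -0.9 -0.1]
-100 False t 9.32 jig [-100.1   -0.    29.8] F [-0.7 -0.5 -1.1]
-95 False t 9.64 jig [-94.4  -0.1  29.9] F [-0.1 -0.   0.3]
-92 False t 9.89 jig [-91.7  -0.   29.8] F [-1.1  1.   0.7]
-90 False t 10.14 jig [-89.9   0.   29.8] F [-0.5 -0.4 -0.7]
-88 False t 10.39 jig [-87.4  -0.1  29.9] F [-0.3 -0.3  0.2]
-86.5 False t 10.64 jig [-86.2  -0.1  29.9] F [0.3 0.4 0. ]
away t 12.44 jig [-150.3 -159.8  149. ] F [-0.5  0.3  0.1]
top hole [-60.6  52.2  22. ] slot [-61.3 -51.9  22. ] FL [55.6 74.5 22. ] FR [ 54.2 -76.7  22. ] yaw -0.007 -0.009
side hole [-84.2  66.4  22. ] slot [-73.2 -40.7  22. ] FL [59.1 77.5 22. ] FR [ 58.7 -74.8  22. ] yaw 0.102 -0.003
frame -10.092264958695893 -0.3932256470218531 -0.010947277529900632
```

View pics/a3.png

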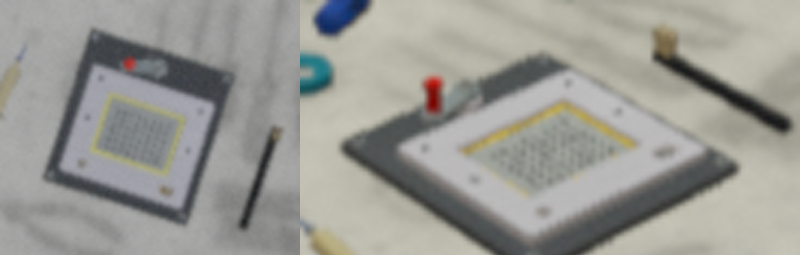

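The frame now looks flat, with pin tops showing inside the round hole at (82,163) and the slot at (165,190). I'll check flatness from depth before moving the clamp.

Run:
```python
from h import *
for tag in "12":
  for cam in("top","side"):
    C=np.load(cam+tag+".npz"); out=[]
    for nm,x,ys in(("near",-60,np.linspace(-38,38,39)),("farR",44,np.linspace(-60,60,49)),("left",None,60),("right",None,-60)):
        P=[W(x,y,22) for y in ys] if x is not None else [W(xx,ys,22) for xx in np.linspace(-45,35,40)]
        zs=[]
        for p in P:
            u,v=np.rint(proj(p,C)).astype(int); d=C["d"][v,u]
            if d>0: zs.append((C["R"].T@(np.linalg.inv(C["K"])@[u,v,1]*d-C["t"]))[2]*1e3)
        out.append((nm,round(float(np.median(zs)),1)))
    print(tag,cam,out)
```

```text
1 top [('near', 29.4), ('farR', 13.4), ('left', 27.3), ('right', 25.9)]
1 side [('near', 36.5), ('farR', 15.8), ('left', 29.3), ('right', 30.0)]
2 top [('near', 21.7), ('farR', 20.4), ('left', 21.7), ('right', 21.1)]
2 side [('near', 24.3), ('farR', 23.8), ('left', 24.1), ('right', 24.0)]
```

The frame is flat: all rims read the same height. Now the clamp.

```bash
cat > cl.py <<'E'
from h import *
def wp(th,off,k,z=62):
    rad=np.array([-np.sin(th),np.cos(th)]); t=np.array([-np.cos(th),-np.sin(th)])
    p=np.array([72,0])+36*rad-off*t
    a=np.pi/2+th+k; y=np.cos(a)*X+np.sin(a)*Y; zz=np.array([0,0,-1.])
    return W(*p,z),Ro.from_matrix(np.c_[np.cross(y,zz),y,zz]).as_quat()
E
python3 - <<'E'
from cl import *
for k in(0,np.pi):
    js=[r.solve_ik(*wp(th,18,k)) for th in np.arange(.1,1.8,.3)]
    print(k,[None if j is None else round(j[5],2) for j in js])
print(r.read_state()["joint_positions"])
E
```

```text
0 [np.float64(-1.79), np.float64(-2.09), np.float64(-2.39), np.float64(-2.7), np.float64(-3.01), np.float64(2.95)]
3.141592653589793 [np.float64(1.35), np.float64(1.06), np.float64(0.75), np.float64(0.44), np.float64(0.13), np.float64(-0.19)]
[-8.86381263e-01  3.57276217e-01  1.83861992e+00  2.90783264e-04
  9.48733848e-01  9.65186397e-01]
```

Run:
```python
from cl import *
k=np.pi; command_gripper(0.0)
r.reach(*wp(.15,34,k,z=140)); r.move_straight(wp(.15,34,k)[0],speed=.12); st("down")
print(r.move_straight(*wp(.15,20,k),speed=.05,max_force=8))
for th in list(np.arange(.3,1.5,.2))+[1.55,1.6,1.65,1.7]:
    hit=r.move_straight(*wp(th,18,k),speed=.04,max_force=8); st(f"{th:.2f} {hit}")
    if hit: break
s=r.read_state()["eef_pos"]; l=L(s)
r.move_straight(W(l[0],l[1]+15,l[2]),speed=.06)
r.move_straight(W(l[0],l[1]+15,150),speed=.2); r.reach(W(-150,-160,150),Q(np.pi/2)); st("away"); snap(3)
a=np.load("top3.npz")["im"][155:240,235:335,::-1]; b=np.load("side3.npz")["im"][155:225,215:330,::-1]
a=cv2.resize(a,(300,255),interpolation=cv2.INTER_CUBIC);b=cv2.resize(b,(500,304),interpolation=cv2.INTER_CUBIC)[:255]
cv2.imwrite("pics/a4.png",np.hstack([a,b]))
for nm,lo in(("top",.05),("side",.043)):
    I=np.load(nm+"3.npz"); m=red(I["im"]); m[:150]=0;m[230:]=0;m[:,:235]=0;m[:,330:]=0; y,x=np.nonzero(m); print(nm,len(x),L(ray((x.mean(),y.mean()),I,np.array([0,0,1.]),lo)).round(1))
from fr import frame
frame('3',-12,0,0,tilt=0)
```

```text
down t 15.32 jig [100.8  40.3  62.8] F [1.1 0.5 1.2]
False
0.30 False t 16.11 jig [78.9 39.7 62.2] F [ 0.5  0.3 -0.3]
0.50 False t 16.46 jig [70.7 40.2 62.1] F [-0.4 -0.1 -0.7]
0.70 False t 16.81 jig [62.8 39.1 62. ] F [-0.8 -0.3 -0.2]
0.90 False t 17.16 jig [55.2 36.5 62. ] F [-0.5 -0.6 -0.8]
1.10 False t 17.51 jig [48.2 32.4 62. ] F [ 0.3  0.  -0.1]
1.30 False t 17.86 jig [42.3 27.  62. ] F [0.1 0.2 0.2]
1.55 False t 18.26 jig [36.8 19.3 62. ] F [2.9 2.7 0.2]
1.60 False t 18.51 jig [36.1 18.7 62.1] F [ 5.5  6.5 -0.6]
1.65 False t 18.76 jig [35.5 18.3 62.1] F [ 7.8 13.2 -1.6]
1.70 False t 19.01 jig [34.9 17.8 62.1] F [ 9.9 18.6 -0. ]
away t 21.75 jig [-149.9 -159.8  149.6] F [-0.9 -0.5  0.4]
top 9 [37.3  0.1 50. ]
side 30 [40.8  2.1 43. ]
top hole [-60.7  52.   22. ] slot [-61.4 -52.1  22. ] FL [56.3 74.6 22. ] FR [ 54.2 -76.9  22. ] yaw -0.006 -0.014
side hole [-82.8  66.7  22. ] slot [-73.2 -40.7  22. ] FL [59.7 77.5 22. ] FR [ 57.9 -75.   22. ] yaw 0.089 -0.012
frame -9.774555604719694 -0.5164251875528351 -0.009395165146850598
```

View pics/a4.png

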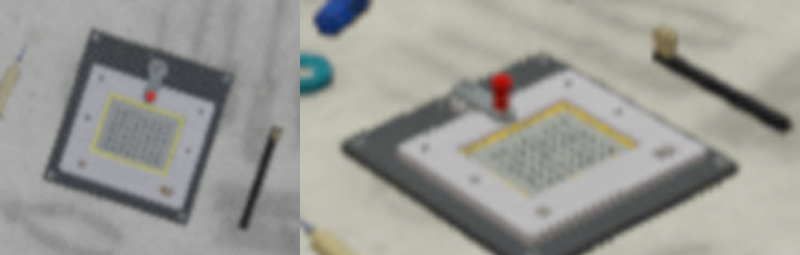

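The clamp arm lies across the far rim, with the knob at (150,97) in the left crop, and it reached its stop as the force climbed. The frame hasn't moved and is flat on the pins, and the brush and syringe are where they were.

```bash
python3 -c "
from workcell import r; print(r.finish_job())"
```

```text
the job is handed in; nothing more can be done
None
```

The job is handed in at about 22 s: the camera checks showed the frame flat on the jig with both pins in their holes, and the clamp against its stop over the far rim.

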